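# Send the brass bearing block down the rocker chute

## Task

Take the brass bearing block from the pink mat and set it, not dropping it from height, on the white tray of the rocker chute, beyond the pivot, so that its own weight tips the tray and it slides into the red catch bin. Do not push the tray with the robot, let it swing back level empty, and leave its aluminium twin where it is.

Things in the scene. Friction and masses are not known exactly. Their poses are not given: they have to be found in the camera images.
- brass_block: The part to send on: yellow brass bearing block, base 50 x 40 x 18 mm, round boss 24 mm diameter and 28 mm high upright in its middle (46 mm in all). Origin: centre of its underside; x along the 50 mm side, z up. About 0.4 kg. Stands boss up on a fixed pink mat 3 mm thick, beside an aluminium and a blue plastic block of the same form, at least 80 mm between centres. Grip it by the boss from above.
- alu_block: Bystander to leave alone: bare aluminium (silver grey) block of the same form, base 50 x 40 x 18 mm, round boss 24 mm diameter and 28 mm high upright in its middle (46 mm in all). Origin: centre of its underside; x along the 50 mm side, z up.
- tray: White-floored slick tray. Origin on its pivot axis (x), midway across, 145 mm up; +y runs along it to the bin, z up. Floor: y -30 to 130, x ±45, top z=6 mm; rims to z=18; far end open; counterweight at y=-78. Empty it rests level on a stop. Brass block centred at y 50 to 100 (best 70) tips it 34 deg, +y end down, and slides off along +y (fingers astride in x let it pass); tray swings back in 3 s.
- bin (a point): Centre of the rubber floor of the red catch bin below the tray's +y end, on the same fixed stand. Bin inside: 134 mm in x (parallel to the pivot), 180 mm in y (away from the tray), walls 62 mm high (36 mm on the tray's side). Site 206 mm beyond the pivot. Stand and tray vary in place and yaw.
There are look-alikes about, which are no part of the job. Of the things that look like the brass_block, take the one that is farthest from the robot's base at the start.

How it is judged (in metres and radians):
On the way:
1. the brass block, out of the fingers, has tipped the tray by its own weight (angle between tray's own z axis and vertical above 0.3 rad and contact force between brass_block and tray above 0.2 N and contact force between the fingers and brass_block below 0.1 N and contact force between the fingers and tray below 0.5 N), for 0.04 s.
At the end, for the whole second after the job is handed in: The brass block lies at rest inside the red bin (any way up), clear of the tray; the empty tray is back level within 0.08 rad; the aluminium block is within 30 mm of where it began (x of brass_block in the frame of bin between -0.067 and 0.067 m and y of brass_block in the frame of bin between -0.09 and 0.09 m and z of brass_block in the frame of bin between -0.02 and 0.07 m and linear speed of brass_block below 0.03 m/s and angle between tray's own z axis and vertical below 0.08 rad and contact force between brass_block and tray below 0.05 N and distance of alu_block from where it was at the start of the episode below 0.03 m); the robot touches nothing.
It fails at once if the robot pushes the tray (more than 4 N) (contact force between any of the fingers, the arm and tray above 4 N).
It fails at once if the brass block is dropped from more than about 30 mm above the tray floor (height (world z) of brass_block above 0.181 m and contact force between the fingers and brass_block below 0.05 N and linear speed of brass_block above 0.2 m/s).
It fails at once if the aluminium block is moved by more than 30 mm (distance of alu_block from where it was at the start of the episode above 0.03 m).
It also fails if it takes over 48 s, if anything falls off the work surface, if the arm or the gripper's body presses on something with over 40 N, if the wrist force passes 120 N, or if a joint passes its speed limit or range.

## Robot

A 7-joint arm with a two-finger parallel gripper is mounted at the origin on the work surface. World frame = base frame: x ahead of the robot, y to its left, z up, the work surface at z = 0. Lengths are in m, angles in degrees, forces in N, time in s.
With the tool pointing down it reaches from about 0.375 to 0.925 m from the base axis. Payload 3.1 kg.
Tool frame: the origin (TCP) lies midway between the tips of the shut fingers; the grasp point (between the pads) lies 19 mm behind it (arm.grip_point_offset is the z of the grasp point in the tool frame, in m); z points along the fingers, y is the line along which they close (so a half turn about z gives the same grasp; the last joint's range is limited). The gripper opens to 85 mm and grips with 20 to 120 N. Pads are 22 mm wide; open, the fingers measure 114 mm over their backs; the gripper's body (76 mm by 85 mm) begins 54 mm behind the grasp point. The pads swing forward as they close: fully open they stand 13 mm farther back than shut.
Start: joints at [59.083, 21.939, 2.515, 91.553, -1.026, 66.532, -2.859], TCP at [0.278, -0.588, 0.231] pointing down, gripper open.
Joint ranges: [-149.38, 149.38], [-23.57, 123.04], [-84.95, 90], [0, 143.3], [-89.99, 269.99], [3.08, 112.72], [-163.45, 163.45]. Speed limits (degrees/s): [159.86, 159.86, 180, 180, 180, 180, 180].

## Interface

Orientations are given as [roll, pitch, yaw] about the fixed x, y, z axes, in that order (R = Rz(yaw) Ry(pitch) Rx(roll)).
In Python, from workcell import arm gives the robot as it stands. The module is installed in compiled form; this text tells all that it offers.
- The arm moves only by the tool carry_out, never from a script. Its argument "steps" is a list of rows, each a list of 3 entries, a list of its own where there are three numbers: the turn, a rotation vector about the tool's x, y, z in degrees, then the shift along the tool's x, y, z in mm, then the finger opening in mm, from 0 to 85.4. In form: [[[rx, ry, rz], [x, y, z], gripper], ...]. A call has 1 to 20 rows; each row shifts and turns the commanded pose from where the row before left it, along the tool's axes as they then stand; what a row does not reach is not made up. A row lasts 1/8 s, in which the tool goes at most 62.5 mm and 10.7 degrees, less where a joint would pass 70% of its speed; a pose out of reach is approached as far as the arm can. A call with a gripper value outside its range is refused whole. The fingers move at their own pace and stop on an object; "squeeze" is the grip in N (left out, the last holds). Time passes only in rows, so rows that do not move let the fingers close. It gives the time, the measured TCP pose, the force, the opening and the grip force at its end, in the units of the state.
- arm.observe(): the state, without advancing time (a new reading comes with each control period).
- arm.read_camera(name): name is "scene" or "side" or "wrist"; returns the picture (480x640x3 uint8, red, green, blue); there is no depth.
- arm.camera_info(name): a dict with "fx", "fy", "cx", "cy" (pixels), "R" (3x3) and "t" (3): a world point X has camera coordinates R X + t; the wrist camera has in their place "hand_eye" (4x4, takes a point from camera to tool coordinates, whose origin is the TCP and whose axes are the flange's). Camera axes: x right, y down, z forward; pixel columns grow to the right and rows downward; lengths in m; the calibration is good to about 2 mm. A picture is of the moment at which its call begins: read the wrist's pose just before it. camera_info takes no time and is no camera call.
- arm.finish_job(): hands the job in; it is judged then, once.
The state is a dict: "time_s": time; "joint_positions": joint angles; "qd": joint speeds; "tau": joint torques, N m; "eef_pos": TCP position; "eef_rot": TCP orientation; "contact_force": force on the tool from outside, world axes, zero at the start; "ft_torque": the same for the moment, N m; "finger_gap": finger opening in m; "gripper_force": force on a finger pad.
Only numpy, scipy, OpenCV 4.12 (cv2) and the standard library are available. Lean on these libraries where they do the work, as an engineer would, in place of code of your own. Each camera call takes 0.05 s, during which the arm holds its last target. There are 200 camera calls.

## Working session

There is one attempt and no reset: what is moved stays moved. The work goes in short steps, Python scripts to look and compute and a tool call to move; the robot and the scene stay as the last step left them, time stands still between calls to the robot, and variables do not carry over. Pictures are saved under pics/ and viewed, at most 10 in all, crops included, and the job is handed in when it is done.

Besides the shell and the picture viewer there is one more tool, called after ">>>" as name([rows], argument=value, ...), one row to a line, values as JSON. carry_out: Moves the arm, as the interface text tells. Its arguments: {"type":"object","properties":{"steps":{"type":"array"},"squeeze":{"type":"number"}},"required":["steps"]}

```bash
mkdir -p pics; python3 - <<'E'
from workcell import arm
import cv2,numpy as np
s=arm.observe();print(s['time_s'],s['eef_pos'],s['eef_rot'],s['finger_gap'],arm.grip_point_offset)
for n in("scene","side"):
    im=arm.read_camera(n);cv2.imwrite(f"pics/{n}0.png",im[:,:,::-1]);c=arm.camera_info(n)
    print(n,c['fx'],c['fy'],c['cx'],c['cy'],(-np.array(c['R']).T@np.array(c['t'])).round(3),np.array(c['R']).round(2).tolist())
print(arm.camera_info("wrist"))
E
```

```text
0.0 [ 0.27747434 -0.58670357  0.22985737] [-1.79843944e+02  7.49176676e-03  2.53145565e+01] 0.08534495538641709 -0.0187
scene 588.9937924324153 588.9937924324153 316.9428547646101 240.08724160008518 [0.912 0.645 0.996] [[-0.81, 0.59, 0.0], [0.42, 0.58, -0.69], [-0.41, -0.56, -0.72]]
side 570.6642086394804 570.6642086394804 312.04022028720317 234.16163079570816 [0.127 0.708 0.965] [[-0.93, -0.38, 0.0], [-0.28, 0.68, -0.67], [0.25, -0.63, -0.74]]
{'fx': 375.17691117460237, 'fy': 375.17691117460237, 'cx': 323.2920363445334, 'cy': 238.71351964783415, 'hand_eye': array([[ 1.91993660e-04, -9.47750884e-01, -3.19011325e-01,
         8.30651456e-02],
       [ 9.99999777e-01,  3.86202269e-04, -5.45528987e-04,
        -1.85917438e-04],
       [ 6.40228478e-04, -3.19011149e-01,  9.47750746e-01,
        -1.45182182e-01],
       [ 0.00000000e+00,  0.00000000e+00,  0.00000000e+00,
         1.00000000e+00]])}
```

View pics/scene0.png

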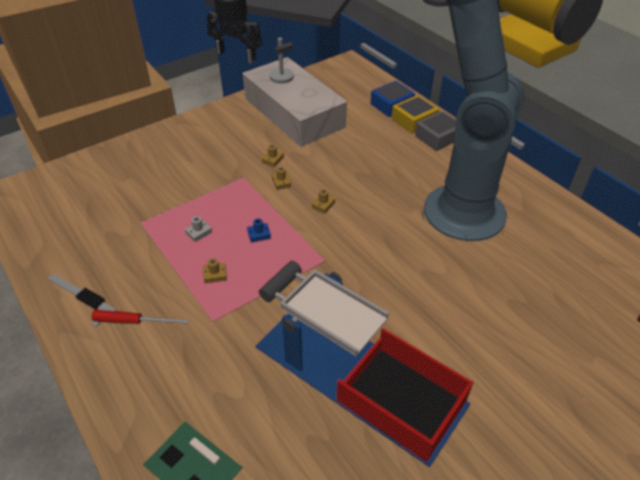

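View pics/side0.png

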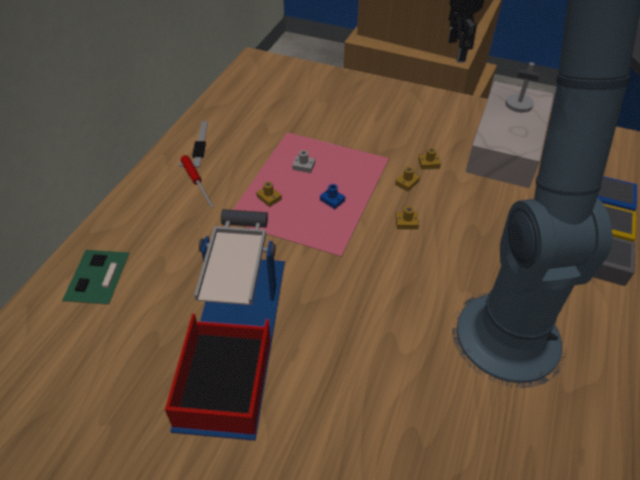

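The scene view shows brass on the mat at (214,270), alu (198,228), blue (258,230), three loose brass look-alikes at (272,155), (281,177) and (323,200), the tray at (335,310) and the bin at (405,390). In the side view, brass is at (268,193), the tray at (233,265) and the bin at (220,375).

```bash
cat > h.py <<'E'
from workcell import arm
import cv2,numpy as np
from scipy.spatial.transform import Rotation as Ro
def cam(n,s=None):
    c=arm.camera_info(n);K=np.array([[c['fx'],0,c['cx']],[0,c['fy'],c['cy']],[0,0,1]])
    if n=="wrist":
        T=np.eye(4);T[:3,:3]=Ro.from_euler('xyz',s['eef_rot'],degrees=True).as_matrix();T[:3,3]=s['eef_pos']
        M=T@c['hand_eye'];return K,M[:3,:3],M[:3,3]
    R=np.array(c['R']);return K,R.T,-R.T@np.array(c['t'])
def cast(C,uv,z):
    K,R,o=C;uv=np.atleast_2d(uv).astype(float)
    d=(R@np.linalg.inv(K)@np.c_[uv,np.ones(len(uv))].T).T
    return o+d*((z-o[2])/d[:,2])[:,None]
def proj(C,X):
    K,R,o=C;p=(K@R.T@(np.atleast_2d(X)-o).T).T;return p[:,:2]/p[:,2:]
def blobs(m,amin=40):
    n,l,st,ce=cv2.connectedComponentsWithStats(m.astype(np.uint8))
    return [(st[i],ce[i],l==i) for i in range(1,n) if st[i][4]>=amin]
def hsv(im): return [x.astype(int) for x in cv2.split(cv2.cvtColor(im,cv2.COLOR_RGB2HSV))]
E
python3 - <<'E'
from h import *
for n in("scene","side"):
    im=cv2.imread(f"pics/{n}0.png")[:,:,::-1].copy();C=cam(n);h,s,v=hsv(im)
    print(n)
    for st,ce,_ in blobs((h>16)&(h<30)&(s>135)&(v>60)):
        if st[4]<900: print(' brass',ce.round(0),st[4],cast(C,ce,.017)[0].round(3))
    for st,ce,m in blobs((s<60)&(v>150),1500):
        r=cv2.minAreaRect(cv2.findContours(m.astype(np.uint8),0,2)[0][0].astype(np.float32)); 
        q=cv2.approxPolyDP(cv2.convexHull(cv2.findContours(m.astype(np.uint8),0,2)[0][0]),6,True)[:,0]
        print(' white',ce.round(0),st[4],q.tolist(),cast(C,q,.151)[:,:2].round(3).tolist(),cast(C,ce,.151)[0].round(3))
    m=((h<6)|(h>174))&(s>170)&(v>60)
    for st,ce,m in blobs(m,1500):
        q=cv2.approxPolyDP(cv2.convexHull(cv2.findContours(m.astype(np.uint8),0,2)[0][0]),5,True)[:,0]; print(' red',q.tolist())
    m=(v<60)&(s<120)
    for st,ce,m in blobs(m,1500):print(' dark',ce.round(0),st[4],cast(C,ce,.012)[0].round(3))
E
```

```text
scene
 brass [410. 116.] 633 [-0.153 -0.367  0.017]
 brass [272. 156.] 281 [ 0.275 -0.442  0.017]
 brass [281. 179.] 283 [ 0.307 -0.351  0.017]
 brass [323. 202.] 321 [ 0.271 -0.217  0.017]
 brass [214. 272.] 333 [ 0.599 -0.173  0.017]
 white [304.  94.] 1728 [[272, 89], [290, 61], [344, 100], [299, 118]] [[0.207, -0.535], [0.087, -0.628], [0.084, -0.382], [0.225, -0.383]] [ 0.151 -0.467  0.151]
 white [337. 313.] 3393 [[288, 303], [316, 277], [385, 319], [358, 349]] [[0.57, 0.083], [0.493, 0.062], [0.451, 0.212], [0.529, 0.233]] [0.512 0.152 0.151]
 red [[382, 329], [472, 382], [426, 459], [338, 400], [338, 381]]
 dark [258.  21.] 2971 [-0.116 -1.144  0.012]
 dark [484. 123.] 1510 [-0.306 -0.221  0.012]
 dark [405. 393.] 4322 [0.455 0.292 0.012]
side
 brass [429. 159.] 357 [ 0.271 -0.447  0.017]
 brass [407. 179.] 366 [ 0.304 -0.354  0.017]
 brass [268. 194.] 278 [ 0.598 -0.174  0.017]
 brass [407. 219.] 429 [ 0.267 -0.221  0.017]
 brass [626. 226.] 355 [-0.203 -0.386  0.017]
 white [231. 268.] 3069 [[218, 233], [260, 236], [246, 302], [200, 298]] [[0.576, 0.085], [0.497, 0.061], [0.452, 0.211], [0.531, 0.234]] [0.513 0.153 0.151]
 red [[192, 314], [268, 321], [253, 432], [172, 425], [165, 407]]
 dark [564. 178.] 25705 [-0.056 -0.511  0.012]
 dark [221. 373.] 4707 [0.478 0.288 0.012]
```

>>> carry_out([
  [[0, 0, 0], [20, -10, 0], 50],
  [[0, 0, 0], [39, -20, 0], 50],
  [[0, 0, 0], [39, -20, 0], 50],
  [[0, 0, 0], [39, -20, 0], 50],
  [[0, 0, 0], [39, -20, 0], 50],
  [[0, 0, 0], [39, -20, 0], 50],
  [[0, 0, 0], [39, -20, 0], 50],
  [[0, 0, 0], [39, -20, 0], 50],
  [[0, 0, 0], [39, -20, 0], 50],
  [[0, 0, 0], [39, -20, 0], 50],
  [[0, 0, 0], [39, -20, 0], 50],
  [[0, 0, 0], [39, -20, 0], 50],
  [[0, 0, 0], [19, -10, 0], 50],
  [[0, 0, -9.8], [0, 0, 0], 50],
  [[0, 0, -9.8], [0, 0, 0], 50],
  [[0, 0, -9.8], [0, 0, 0], 50],
  [[0, 0, -9.8], [0, 0, 0], 50],
  [[0, 0, -9.8], [0, 0, 0], 50],
  [[0, 0, 0], [0, 0, 0], 50],
])

```text
time_s: 2.48
eef_pos: [0.5976, -0.1709, 0.231]
eef_rot: [-179.9, 0.0, 74.2]
contact_force: [-0.3, -0.2, 0.1]
finger_gap: 0.0499
gripper_force: 0.0
```

```bash
python3 - <<'E'
from h import *
s=arm.observe();im=arm.read_camera("wrist");cv2.imwrite("pics/w1.png",im[:,:,::-1])
print(s['time_s'],s['eef_pos'],s['eef_rot'],s['contact_force']);C=cam("wrist",s);h,sa,v=hsv(im)
for st,ce,m in blobs((h>16)&(h<30)&(sa>120)&(v>50),800): print(st,ce,cast(C,ce,.021)[0])
E
```

```text
2.475 [ 0.59760397 -0.17094384  0.23102233] [-1.79945772e+02  2.76901293e-02  7.41516843e+01] [-0.30146585 -0.20462209  0.13515711]
[ 300  180   56   49 1882] [327.09829968 203.59511158] [ 0.60127379 -0.17278262  0.021     ]
[  14  293   71   67 2223] [ 47.61853351 324.74718848] [ 0.27382629 -0.21946945  0.021     ]
```

View pics/w1.png

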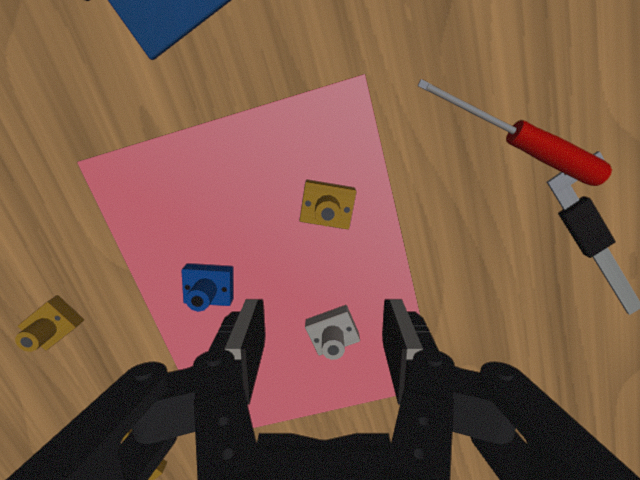

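Brass sits at about (328,205) with its boss top near (328,214), and its long side runs roughly along the closing line. Alu is at (332,335) and blue at (207,288), both clear of the fingers.

```bash
python3 - <<'E'
from h import *
s=dict(eef_pos=[0.59760397,-0.17094384,0.23102233],eef_rot=[-179.946,0.028,74.152]);C=cam("wrist",s)
im=cv2.imread("pics/w1.png")[:,:,::-1].copy();h,sa,v=hsv(im)
m=((h>16)&(h<30)&(sa>120)&(v>50)).astype(np.uint8);m[:170]=0;m[240:]=0;m[:,:290]=0;m[:,370:]=0
q=cv2.approxPolyDP(cv2.convexHull(cv2.findContours(m,0,2)[0][0]),3,True)[:,0];print(q.tolist())
for z in(.003,.021):print(z,cast(C,q,z)[:,:2].round(4).tolist())
g=((sa<90)&(v<170)).astype(np.uint8);g[:175]=0;g[240:]=0;g[:,:295]=0;g[:,365:]=0
for st,ce,_ in blobs(g,20):print(st,ce,cast(C,ce,.049)[0].round(4))
E
```

```text
[[354, 189], [347, 228], [300, 220], [307, 180]]
0.003 [[0.6303, -0.1698], [0.6132, -0.2076], [0.5687, -0.186], [0.5875, -0.1483]]
0.021 [[0.6299, -0.1661], [0.6136, -0.2019], [0.5712, -0.1814], [0.5891, -0.1455]]
[305 201   6   5  26] [307.5 203. ] [ 0.5861 -0.1611  0.049 ]
[344 207   6   6  28] [346.46428571 209.35714286] [ 0.6181 -0.1762  0.049 ]
[321 208  13  12 126] [327.32539683 213.64285714] [ 0.6005 -0.1753  0.049 ]
```

>>> carry_out([
  [[0, 0, 10], [0, 0, 0], 50],
  [[0, 0, 0], [-2.7, 4.5, 20], 50],
  [[0, 0, 0], [0, 0, 40], 50],
  [[0, 0, 0], [0, 0, 40], 50],
  [[0, 0, 0], [0, 0, 40], 50],
  [[0, 0, 0], [0, 0, 30], 50],
  [[0, 0, 0], [0, 0, 20], 50],
  [[0, 0, 0], [0, 0, 12], 50],
  [[0, 0, 0], [0, 0, 2], 50],
  [[0, 0, 0], [0, 0, 0], 50],
  [[0, 0, 0], [0, 0, 0], 10],
  [[0, 0, 0], [0, 0, 0], 10],
  [[0, 0, 0], [0, 0, 0], 10],
  [[0, 0, 0], [0, 0, 0], 10],
  [[0, 0, 0], [0, 0, 0], 10],
  [[0, 0, 0], [0, 0, 0], 10],
], squeeze=50)

```text
time_s: 4.53
eef_pos: [0.6018, -0.1749, 0.0287]
eef_rot: [179.9, -0.0, 64.3]
contact_force: [-1.3, 1.6, 4.8]
finger_gap: 0.0222
gripper_force: 49.6
```

>>> carry_out([
  [[0, 0, 0], [0, 0, -8], 10],
  [[0, 0, 0], [0, 0, -25], 10],
  [[0, 0, 0], [0, 0, -40], 10],
  [[0, 0, 0], [0, 0, -50], 10],
  [[0, 0, 0], [0, 0, -50], 10],
  [[0, 0, 0], [0, 0, -35], 10],
  [[0, 0, 0], [0, 0, -12], 10],
  [[0, 0, 0], [16.5, -12.3, 0], 10],
  [[0, 0, 0], [30, -30, 0], 10],
  [[0, 0, 0], [36, -31, 0], 10],
  [[0, 0, 0], [36, -31, 0], 10],
  [[0, 0, 0], [36, -31, 0], 10],
  [[0, 0, 0], [36, -31, 0], 10],
  [[0, 0, 0], [36, -31, 0], 10],
  [[0, 0, 0], [24, -22, 0], 10],
  [[0, 0, 0], [15, -13, 0], 10],
  [[0, 0, -8], [0, 0, 0], 10],
  [[0, 0, -9], [0, 0, 0], 10],
  [[0, 0, -9], [0, 0, 0], 10],
  [[0, 0, -9], [0, 0, 0], 10],
])

```text
time_s: 7.02
eef_pos: [0.5036, 0.1658, 0.244]
eef_rot: [-179.6, -0.0, 99.7]
contact_force: [0.2, -0.3, -4.4]
finger_gap: 0.0223
gripper_force: 49.7
```

>>> carry_out([
  [[0, 0, -6.7], [0, 0, 0], 10],
  [[0, 0, 0], [0, 0, 0], 10],
  [[0, 0, 0], [0, 0, 0], 10],
])

```text
time_s: 7.4
eef_pos: [0.5054, 0.1654, 0.2457]
eef_rot: [-179.8, -0.0, 106.0]
contact_force: [0.5, 0.3, -3.7]
finger_gap: 0.0219
gripper_force: 49.7
```

```bash
python3 - <<'E'
from h import *
s=arm.observe();im=arm.read_camera("wrist");cv2.imwrite("pics/w2.png",im[:,:,::-1])
print(s['time_s'],s['eef_pos'],s['eef_rot'],s['contact_force'],s['gripper_force']);C=cam("wrist",s);h,sa,v=hsv(im)
p=np.array([.527,.0976]);d=np.array([-.276,.961]);x=np.array([.961,.276])
for a in(-45,45):
  for b in(-30,130): print(a,b,proj(C,[*(p+d*b/1e3+x*a/1e3),.151]).round(0))
E
```

```text
7.4 [0.50538924 0.16535416 0.24568639] [-1.79819664e+02 -1.93078435e-02  1.05981238e+02] [ 0.47287257  0.26998722 -3.73017236] 49.680447578430176
-45 -30 [[266. 367.]]
-45 130 [[254. 152.]]
45 -30 [[384. 367.]]
45 130 [[398. 152.]]
```

View pics/w2.png

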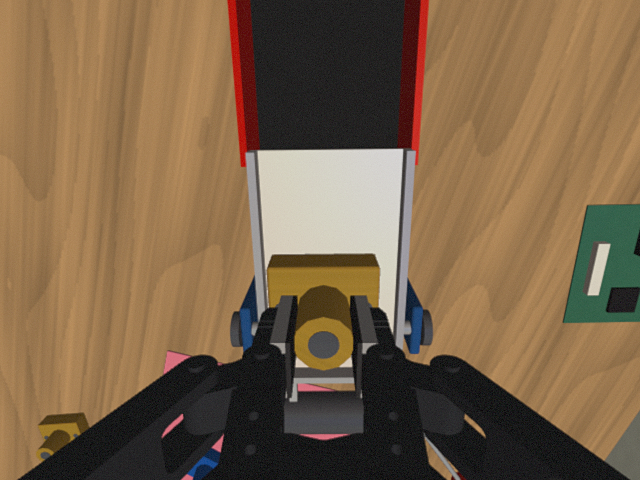

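The tray floor's far edge is at row 149, columns 257–404, and the block is centred at column 324. The tray is therefore about 5 mm toward tool +y, and the y position beyond the pivot is about 69 mm.

>>> carry_out([
  [[0, 0, 0], [0.5, 5, 0], 10],
  [[0, 0, 0], [0, 0, 10], 10],
  [[0, 0, 0], [0, 0, 20], 10],
  [[0, 0, 0], [0, 0, 18], 10],
  [[0, 0, 0], [0, 0, 10], 10],
  [[0, 0, 0], [0, 0, 5], 10],
  [[0, 0, 0], [0, 0, 2], 10],
  [[0, 0, 0], [0, 0, 0], 10],
  [[0, 0, 0], [0, 0, 0], 10],
])

```text
time_s: 8.57
eef_pos: [0.5121, 0.1671, 0.1829]
eef_rot: [179.9, 0.0, 106.0]
contact_force: [-0.1, -0.2, -4.6]
finger_gap: 0.0221
gripper_force: 49.7
```

```bash
python3 - <<'E'
from h import *
s=arm.observe();print(s['time_s'],s['eef_pos'],s['contact_force'])
a=arm.read_camera("scene")[230:380,240:440];b=arm.read_camera("side")[190:340,150:350]
cv2.imwrite("pics/p3.png",cv2.resize(np.hstack([a,b]),None,fx=2,fy=2,interpolation=2)[:,:,::-1])
E
```

```text
8.575 [0.51214119 0.16710892 0.18293407] [-0.07395162 -0.19673434 -4.6230706 ]
```

View pics/p3.png

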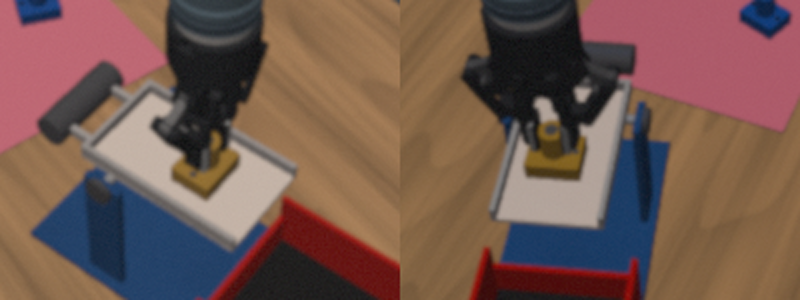

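The block hangs about 6 mm above the tray floor and is well centred. I'll lower it a little more.

>>> carry_out([
  [[0, 0, 0], [0, -1.5, 2], 10],
  [[0, 0, 0], [0, 0, 2], 10],
  [[0, 0, 0], [0, 0, 0], 10],
  [[0, 0, 0], [0, 0, 0], 10],
])

```text
time_s: 9.18
eef_pos: [0.5102, 0.1665, 0.1782]
eef_rot: [-180.0, -0.0, 106.0]
contact_force: [-0.7, 0.1, -3.6]
finger_gap: 0.0222
gripper_force: 49.7
```

>>> carry_out([
  [[0, 0, 0], [0, 0, 0], 80],
  [[0, 0, 0], [0, 0, 0], 80],
  [[0, 0, 0], [0, 0, 0], 80],
  [[0, 0, 0], [0, 0, 0], 80],
  [[0, 0, 0], [0, 0, 0], 80],
  [[0, 0, 0], [0, 0, 0], 80],
  [[0, 0, 0], [0, 0, 0], 80],
  [[0, 0, 0], [0, 0, 0], 80],
])

```text
time_s: 10.18
eef_pos: [0.5102, 0.1665, 0.1782]
eef_rot: [-180.0, -0.0, 106.0]
contact_force: [0.3, 1.3, 0.2]
finger_gap: 0.0799
gripper_force: 0.0
```

```bash
python3 - <<'E'
from h import *
s=arm.observe();print(s['time_s'],s['eef_pos'],s['contact_force'])
a=arm.read_camera("scene")[230:470,240:480];b=arm.read_camera("side")[190:430,150:390]
cv2.imwrite("pics/p4.png",cv2.resize(np.hstack([a,b]),None,fx=1.6,fy=1.6,interpolation=2)[:,:,::-1])
E
```

```text
10.175 [0.51016024 0.16647939 0.17824051] [0.26885019 1.31915996 0.2364081 ]
```

View pics/p4.png

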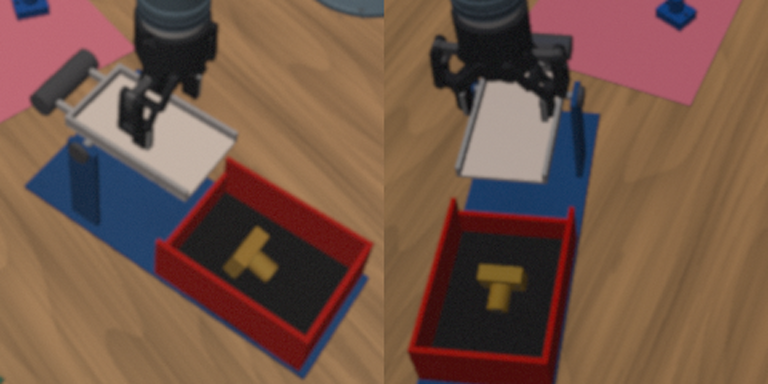

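The brass block lies on its side in the bin, and the tray has swung back. I'll raise the arm straight up and let things settle.

>>> carry_out([
  [[0, 0, 0], [0, 0, -5], 80],
  [[0, 0, 0], [0, 0, -15], 80],
  [[0, 0, 0], [0, 0, -25], 80],
  [[0, 0, 0], [0, 0, -30], 80],
  [[0, 0, 0], [0, 0, -20], 80],
  [[0, 0, 0], [0, 0, -5], 80],
  [[0, 0, 0], [0, 0, 0], 80],
  [[0, 0, 0], [0, 0, 0], 80],
  [[0, 0, 0], [0, 0, 0], 80],
  [[0, 0, 0], [0, 0, 0], 80],
  [[0, 0, 0], [0, 0, 0], 80],
  [[0, 0, 0], [0, 0, 0], 80],
  [[0, 0, 0], [0, 0, 0], 80],
  [[0, 0, 0], [0, 0, 0], 80],
  [[0, 0, 0], [0, 0, 0], 80],
  [[0, 0, 0], [0, 0, 0], 80],
  [[0, 0, 0], [0, 0, 0], 80],
  [[0, 0, 0], [0, 0, 0], 80],
  [[0, 0, 0], [0, 0, 0], 80],
  [[0, 0, 0], [0, 0, 0], 80],
])

```text
time_s: 12.78
eef_pos: [0.5102, 0.1665, 0.2783]
eef_rot: [-180.0, -0.0, 106.0]
contact_force: [0.1, -0.2, 1.2]
finger_gap: 0.0806
gripper_force: 0.0
```

```bash
python3 - <<'E'
from h import *
s=arm.observe();print(s['time_s'],s['eef_pos'],s['contact_force'])
a=arm.read_camera("scene")[190:470,140:480];b=arm.read_camera("side")[130:410,150:390]
cv2.imwrite("pics/p5.png",cv2.resize(np.hstack([a,b]),None,fx=1.3,fy=1.3,interpolation=2)[:,:,::-1])
E
```

```text
12.775 [0.51018878 0.16649119 0.27826603] [ 0.13506312 -0.23151831  1.18360062]
```

View pics/p5.png

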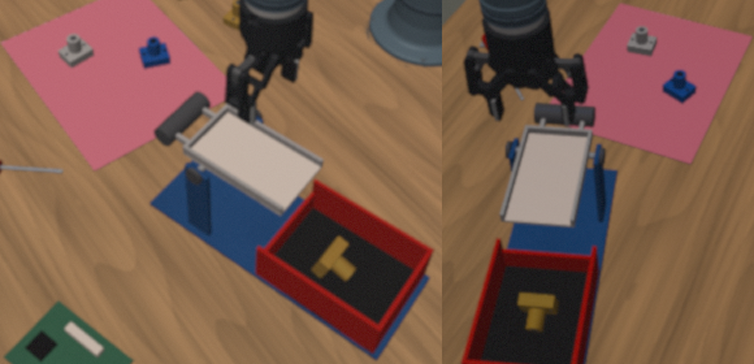

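The block is at rest in the bin, the tray is level and empty, the aluminium block hasn't moved, and the arm is clear.

```bash
python3 -c "
from workcell import arm
print(arm.finish_job())"
```

```text
the job is handed in; nothing more can be done
None
```

Job handed in: the brass block tipped the tray when the fingers let go and now lies in the red bin, with the tray back level and empty and the aluminium block where it was; no verdict came back.

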